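# Feel for the lid release in an incubator's edge trim and press it

### The arm

A 6-joint arm with a two-finger parallel gripper is mounted at the origin on the work surface. World frame = base frame: x ahead of the robot, y to its left, z up, the work surface at z = 0. Lengths are in m, angles in rad, forces in N, time in s.
With the tool pointing down it reaches from about 0.35 to 1 m from the base axis. Payload 7.1 kg.
Tool frame: the origin (TCP) lies on the centre line of the jaws, within the pads' length; the fingertips stand 22 mm ahead of it and the grasp point (between the pads) lies 3 mm ahead of it; z points along the fingers, y is the line along which they close (so a half turn about z gives the same grasp; the last joint's range is limited). The gripper opens to 85 mm and grips with 20 to 120 N. Pads are 22 mm wide; open, the fingers measure 114 mm over their backs; the gripper's body (76 mm by 85 mm) begins 54 mm behind the grasp point. The pads swing forward as they close: fully open they stand 13 mm farther back than shut.
Start: joints at [-1.358, 0.423, 1.63, -0, 1.089, -0.019], TCP at [0.144, -0.608, 0.253] pointing down, gripper open.
Joint ranges: [-3, 3], [-0.9, 2.11], [0.09, 2.58], [-1.31, 4.45], [0.11, 2.69], [-2.54, 2.54]. Speed limits (rad/s): [2.39, 2.39, 3.01, 3.14, 3.14, 3.14].

### API

Orientations are given as a unit quaternion [w, x, y, z].
In Python, from cell import * gives the robot as it stands. The module is installed in compiled form; this text tells all that it offers.
- The arm moves only by the shell command python3 -m inch 'ROWS' [FORCE]. ROWS is JSON, a list of rows, each a list of 5 numbers: the shift along the world's x, y, z in cm, then the turn about the world's z in degrees, then the finger opening in cm, from 0 to 8.54. In form: [[x, y, z, spin, claw], ...]. A call has exactly 10 rows; each row shifts and turns the commanded pose from where the row before left it; what a row does not reach is not made up. A row lasts 1/10 s, in which the tool goes at most 50 mm and 8.59 degrees, less where a joint would pass 70% of its speed; a pose out of reach is approached as far as the arm can. A call with a gripper value outside its range is refused whole. The fingers move at their own pace and stop on an object; FORCE is the grip in N (left out, the last holds). Time passes only in rows, so rows that do not move let the fingers close, or fill a call up. It gives the time, the measured TCP pose, the force, the opening and the grip force at its end, in the units of the state.
- state(): the state, without advancing time (a new reading comes with each control period).
- grab_frame(name): name is "scene" or "top" or "wrist"; returns a dict with "color" (480x640x3 uint8, red, green, blue), "fov_y" (degrees; the focal length in pixels is half the picture's height over the tangent of half this angle, whatever the lens; pixels are square), "cx", "cy" (the principal point, pixels), "T" (4x4, takes a point from camera to world coordinates). Camera axes: x right, y up, looking along -z (the intrinsics and any distortion apply to the point x, -y, -z); pixel columns grow to the right and rows downward; lengths in m; the calibration is good to about 2 mm. The wrist camera is an equidistant fisheye: a pixel r from the principal point sees the ray r / f radians off the axis. A picture is of the moment at which its call begins. There is no depth.
- sign_off(): hands the job in; it is judged then, once.
The state is a dict: "t": time; "q": joint angles; "qd": joint speeds; "tau": joint torques, N m; "ee_pos": TCP position; "tcp_rot": TCP orientation; "wrist_force": force on the tool from outside, world axes, zero at the start; "moment": the same for the moment, N m; "opening": finger opening in m; "grip_force": force on a finger pad.
Only numpy, scipy, OpenCV 4.12 (cv2) and the standard library are available. Lean on these libraries where they do the work, as an engineer would, in place of code of your own. Each camera call takes 0.05 s, during which the arm holds its last target. There are 200 camera calls.

### The job

The lid release of the white plate incubator is hidden in a notch somewhere along the grey trim on its near top edge. Put closed fingertips on the trim close to one end (either one), sweep along it in touch until they find the notch, then press the catch inside it fully down so that the lid pops ajar, and draw the hand clear. Only touch the incubator: pick nothing up, and leave the things standing around and on it where they are.

Things in the scene. Friction and masses are not known exactly. Their poses are not given: they have to be found in the camera images.
- incubator: Fixed white bench-top plate incubator, 260 (x) by 320 (y) by 90 mm high; origin mid-underside, on the bench; x points from its near edge to its rear deck, z up. A flat grey trim, 44 mm wide, runs along its near top edge: x -130 to -86, y -158 to +158, top at z 90 mm. Behind it the lid, x -83 to +73, its top 2 mm lower, then the rear deck, 90 mm high.
- trim_mid (a point): Middle of the trim's top (incubator frame x -108, y 0, z 90 mm). The notch's middle lies within 45 mm of it along y, either way. The notch is 46 mm long along y, cuts across the trim's whole width, and is open to the near side; in it lies a flat grey catch plate, 40 by 40 mm, its top 9 mm below the trim's. Elsewhere the trim is plain, at most 0.3 mm uneven.
- trim_left (a point): point on the top of the trim, on its middle line, 8 mm from its end on the incubator's +y side (incubator frame: x -108, y +150, z 90 mm)
- trim_right (a point): the same at the -y end (x -108, y -150, z 90 mm)
- release (a joint): travel of the catch plate in the notch: 0 = up, 0.007 m = fully down (16 mm below the trim's top). About 4 to 6 N pushes it down by friction, no spring; it stays where it is left
- lid (a joint): lid angle, rad, driven by the catch: 0 = shut, about 0.12 when the catch is fully down (its near edge, 20 mm behind the trim's middle line, then stands about 17 mm above the trim). It stays ajar
- vial: loose amber vial, 28 mm across, 45 mm high, standing on the incubator's rear deck (90 mm up); origin under its middle
- dish: loose clear dish stack, 60 mm across, 28 mm high, on the bench; origin under its middle
- spatula: loose steel spatula, 150 mm long, lying on the bench along its x; origin on the bench near its middle
- timer: loose grey timer, 50 by 60 by 22 mm high, on the bench; origin under its middle
- medium: loose bottle, 64 mm across, 120 mm high, on the bench; origin under its middle
- beaker: loose clear beaker, 70 mm across, 90 mm high, on the bench; origin under its middle
- rack: loose white tube rack, 70 by 160 mm, 52 mm high, on the bench; origin under its middle

How it is judged:
On the way, in this order (a step that is already met when the one before it is completed fails the run):
1. the fingertips touch the trim within about 60 mm of one of its ends (x of the grasp point in the frame of incubator between -0.155 and -0.065 m and z of the grasp point in the frame of incubator above 0.07 m and contact force between the fingers and incubator above 0.3 N and (y of the grasp point in the frame of incubator above 0.1 m or y of the grasp point in the frame of incubator below -0.1 m) and value of joint release below 0.002 m).
2. still touching the trim, they have moved inward, to 65 to 95 mm from the incubator's middle line (x of the grasp point in the frame of incubator between -0.155 and -0.065 m and z of the grasp point in the frame of incubator above 0.07 m and contact force between the fingers and incubator above 0.3 N and (y of the grasp point in the frame of incubator between 0.065 and 0.095 m or y of the grasp point in the frame of incubator between -0.095 and -0.065 m) and value of joint release below 0.002 m).
3. the fingers press the catch down in the notch, at least 5.5 mm (x of the grasp point in the frame of incubator between -0.155 and -0.065 m and z of the grasp point in the frame of incubator above 0.07 m and contact force between the fingers and anything else above 1 N and value of joint release above 0.0055 m).
At the end, for the whole second after the job is handed in: The catch is at least 5.5 mm down (of 7), the lid ajar by more than 0.08 rad, every loose thing within 20 mm of its start (value of joint release above 0.0055 m and value of joint lid above 0.08 rad and distance of each of vial, dish, spatula, timer, medium, beaker, rack from where it was at the start of the episode below 0.02 m); the robot touches nothing.
It fails at once if a loose thing is moved more than 20 mm, lifted or carried (distance of any of vial, dish, spatula, timer, medium, beaker, rack from where it was at the start of the episode above 0.02 m).
It also fails if it takes over 54 s, if anything falls off the work surface, if the arm or the gripper's body presses on something with over 40 N, if the wrist force passes 120 N, or if a joint passes its speed limit or range.

## Working session

There is one attempt and no reset: what is moved stays moved. The work goes in short steps, Python scripts to look and compute and a shell command to move; the robot and the scene stay as the last step left them, time stands still between calls to the robot, and variables do not carry over. Pictures are saved under pics/ and viewed, at most 10 in all, crops included, and the job is handed in when it is done.

```bash
mkdir -p pics; python3 - <<'E'
from cell import *
import cv2,pickle
d={}
for n in("scene","top","wrist"):
    f=grab_frame(n);d[n]=f;cv2.imwrite(f"pics/{n}0.png",f["color"][:,:,::-1]);print(n,f["fov_y"],f["cx"],f["cy"],f["T"].round(4).tolist())
pickle.dump(d,open("d0.pkl","wb"));print(state())
E
```

```text
scene 54.24401052297916 325.0316267055739 238.87159648573592 [[-0.4072, -0.5273, 0.7457, 1.3938], [0.9133, -0.227, 0.3382, 0.3732], [-0.009, 0.8188, 0.574, 0.7043], [0.0, 0.0, 0.0, 1.0]]
top 48.09554701015207 320.81552612440515 235.6542004746715 [[-0.0263, 0.9838, -0.1772, 0.3216], [-0.9996, -0.0235, 0.0177, 0.0061], [0.0132, 0.1776, 0.984, 1.4721], [0.0, 0.0, 0.0, 1.0]]
wrist 65.70646984690485 318.3595664937215 243.242276563286 [[0.2304, 0.9193, 0.3191, 0.2253], [-0.9731, 0.2182, 0.0741, -0.5896], [-0.0016, -0.3276, 0.9448, 0.3736], [0.0, 0.0, 0.0, 1.0]]
{'t': 0.15, 'q': array([-1.35797137e+00,  4.23652928e-01,  1.63051978e+00,  1.30830240e-05,
        1.08859753e+00, -1.89898103e-02]), 'qd': array([ 0.00200934, -0.00252784, -0.00153464, -0.00092219, -0.00091458,
       -0.00132341]), 'tau': array([ 1.94221378e-03, -5.57768047e+01, -2.82018542e+01,  6.85678492e-05,
        4.69720588e-03, -3.68255229e-06]), 'ee_pos': array([ 0.14353932, -0.60787985,  0.25272988]), 'tcp_rot': array([-5.86587846e-04,  9.93290435e-01,  1.15644992e-01, -5.12081776e-05]), 'wrist_force': array([-0.08815788,  0.81911467,  0.91300949]), 'moment': array([-0.00399581, -0.04708447,  0.04783637]), 'grip_force': 0.0, 'opening': 0.08504493524093096}
```

View pics/scene0.png

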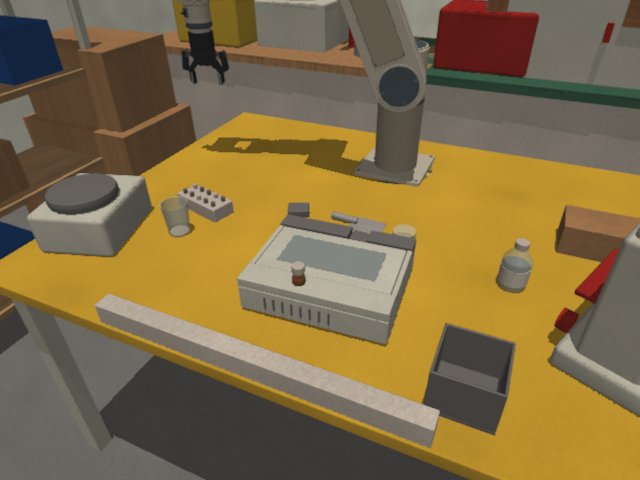

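View pics/top0.png

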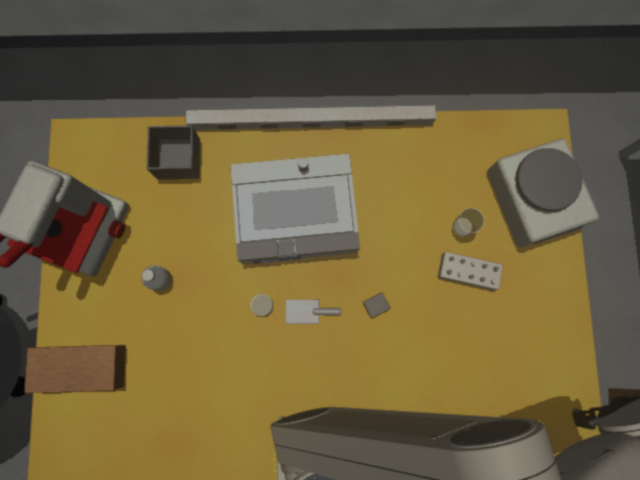

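The top view shows the incubator at about (232–357, 157–265), with the trim along its lower edge and the notch near (287, 249). In the scene view the trim runs from (285, 222) to (413, 243), with the notch near (353, 232). The vial stands at (303, 166) in the top view. I'll enlarge both views to pick corners.

```bash
python3 - <<'E'
import cv2,pickle
import numpy as np
d=pickle.load(open("d0.pkl","rb"))
a=d["top"]["color"][225:275,225:365,::-1]; b=d["scene"]["color"][205:262,275:425,::-1]
a=cv2.resize(a,(784,280),interpolation=cv2.INTER_CUBIC); b=cv2.resize(b,(780,296),interpolation=cv2.INTER_CUBIC)
o=np.zeros((580,800,3),np.uint8);o[:280,:784]=a;o[284:580,:780]=b
cv2.imwrite("pics/crop.png",cv2.convertScaleAbs(o,alpha=1.5))
E
```

```text
(no output)
```

View pics/crop.png

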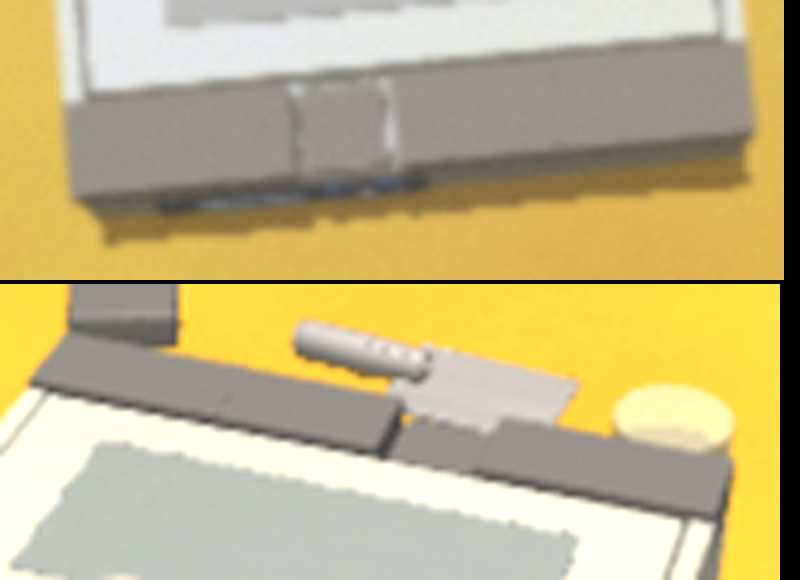

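The crop shows the trim corners clearly in both views. The notch is at crop columns 297–392 in the top view and about 400–500 in the scene view. Next I'll triangulate the corners.

```bash
cat >h.py <<'E'
import numpy as np
def ray(f,u,v):
    F=240/np.tan(np.radians(f["fov_y"]/2)); T=f["T"]
    r=T[:3,:3]@np.array([(u-f["cx"])/F,-(v-f["cy"])/F,-1.]); return T[:3,3],r/np.linalg.norm(r)
def tri(rs):
    A=[np.eye(3)-np.outer(r,r) for _,r in rs]
    p=np.linalg.solve(sum(A),sum(a@o for a,(o,_) in zip(A,rs)))
    return p,[np.linalg.norm(a@(p-o)) for a,(o,_) in zip(A,rs)]
def onz(f,u,v,z):
    o,r=ray(f,u,v); return o+r*(z-o[2])/r[2]
E
python3 - <<'E'
import pickle,numpy as np
from h import *
d=pickle.load(open("d0.pkl","rb"));t,s=d["top"],d["scene"]
tp=lambda x,y:((x+.5)/5.6-.5+225,(y+.5)/5.6-.5+225)
sp=lambda x,y:((x+.5)/5.2-.5+275,(y-284+.5)/5.2-.5+205)
P={"LR":((65,102),(718,517)),"LN":((73,198),(733,455)),"RN":((752,134),(75,333)),"RR":((745,42),(30,383)),"nLN":((300,178),(500,420)),"nRN":((396,168),(400,400)),"nLR":((293,85),(475,473)),"nRR":((388,80),(382,452))}
Q={}
for k,(a,b) in P.items():
    p,e=tri([ray(t,*tp(*a)),ray(s,*sp(*b))]);q=onz(t,*tp(*a),.09);w=onz(s,*sp(*b),.09);Q[k]=(p,(q+w)/2)
    print(k,p.round(4),np.round(e,4)[0],q[:2].round(4),w[:2].round(4))
c={k:v[1] for k,v in Q.items()}
L=(c["LR"]+c["LN"])/2;R=(c["RR"]+c["RN"])/2;m=(L+R)/2;u=L-R
print("len",np.linalg.norm(u),"w",np.linalg.norm(c["LR"]-c["LN"]),np.linalg.norm(c["RR"]-c["RN"]))
y=u/np.linalg.norm(u);x=np.array([y[1],-y[0],0]);print("mid",m,"y",y,"yaw",np.degrees(np.arctan2(-y[0],y[1])))
for k in c: print(k,((c[k]-m)@x).round(4),((c[k]-m)@y).round(4))
for f in(.15,.125,.08):print(f,m+y*f,m-y*f)
E
```

```text
LR [0.5565 0.2036 0.0897] 0.0018 [0.5569 0.2017] [0.5563 0.2054]
LN [0.5115 0.1987 0.0916] 0.001 [0.5119 0.198 ] [0.5089 0.1991]
RN [ 0.5336 -0.1156  0.0901] 0.0014 [ 0.5342 -0.1168] [ 0.5332 -0.1142]
RR [ 0.5778 -0.115   0.0883] 0.0005 [ 0.5777 -0.1153] [ 0.58   -0.1131]
nLN [0.519  0.094  0.0868] 0.0006 [0.5187 0.0932] [0.5233 0.096 ]
nRN [0.5228 0.0483 0.0879] 0.0006 [0.5223 0.0488] [0.5259 0.0488]
nLR [0.5626 0.0972 0.0868] 0.0011 [0.5624 0.0959] [0.5666 0.0998]
nRR [0.5637 0.0534 0.0867] 0.0016 [0.5637 0.0517] [0.5677 0.0566]
len 0.3167393356890083 w 0.04649125132077757 0.04520123214432424
mid [0.54489027 0.04310947 0.09      ] y [-0.07194941  0.99740828  0.        ] yaw 4.125962355520943
LR 0.0232 0.1592
LN -0.0232 0.1575
RN -0.0226 -0.1574
RR 0.0226 -0.1593
nLN -0.0201 0.0531
nRN -0.0204 0.0071
nLR 0.0235 0.0532
nRR 0.0216 0.0095
0.15 [0.53409786 0.19272071 0.09      ] [ 0.55568268 -0.10650177  0.09      ]
0.125 [0.5358966  0.16778551 0.09      ] [ 0.55388395 -0.08156656  0.09      ]
0.08 [0.53913432 0.12290213 0.09      ] [ 0.55064622 -0.03668319  0.09      ]
```

Triangulated corners give a trim top at z ≈ 0.090, length 317 mm and yaw 4.1°. The notch runs from about y = +8 to +53 mm in the incubator frame. I'll start at the +y end, staying 6 mm to the near side of the middle line to keep clear of the lid, with the closing line along the trim.

```bash
python3 -m inch '[[1.5,3,0,-0.4,0],[1.9,3.9,0,-0.5,0],[1.9,3.9,0,-0.5,0],[1.9,3.9,0,-0.5,0],[1.9,3.9,0,-0.5,0],[1.9,3.9,0,-0.5,0],[1.9,3.9,0,-0.5,0],[1.9,3.9,0,-0.5,0],[1.9,3.9,0,-0.5,0],[1.9,3.9,0,-0.5,0]]' 20 && python3 -m inch '[[1.9,3.9,0,-0.5,0],[1.9,3.9,0,-0.5,0],[1.9,3.9,0,-0.5,0],[1.9,3.9,0,-0.5,0],[1.9,3.9,0,-0.5,0],[1.9,3.9,0,-0.5,0],[1.9,3.9,0,-0.5,0],[1.9,3.9,0,-0.5,0],[1.9,3.9,0,-0.3,0],[1.5,3,0,0,0]]'; python3 -c "from cell import *;print(state())"
```

```text
t: 1.15
ee_pos: [0.3299, -0.2257, 0.2534]
tcp_rot: [0.0, 0.997, 0.073, 0.0]
wrist_force: [0.4, -0.4, 0.1]
opening: 0.0002
grip_force: 0.0
t: 2.15
ee_pos: [0.5163, 0.1561, 0.2532]
tcp_rot: [-0.0, 0.999, 0.036, 0.0]
wrist_force: [0.8, -0.3, 0.3]
opening: 0.0003
grip_force: 0.0
{'t': 2.15, 'q': array([2.71482981e-01, 2.98110287e-01, 1.81989951e+00, 2.03178219e-04,
       1.02336400e+00, 1.76997234e+00]), 'qd': array([ 0.46611034,  0.32674338, -0.46238258, -0.00829432,  0.14163283,
        0.4601529 ]), 'tau': array([ -1.33740015, -48.38575602, -24.85322714,   0.17218745,
        -0.15141393,  -0.39971818]), 'ee_pos': array([0.51626795, 0.15610861, 0.25318208]), 'tcp_rot': array([-1.09872266e-04,  9.99348434e-01,  3.60927731e-02,  8.61836327e-05]), 'wrist_force': array([ 0.82332093, -0.32024783,  0.33301887]), 'moment': array([-0.06086261, -0.00814413,  0.01569604]), 'grip_force': 0.0, 'opening': 0.0003493044634856904}
```

```bash
python3 -m inch '[[0,0,-1,0,0],[0,0,-2,0,0],[0,0,-2,0,0],[0,0,-2,0,0],[0,0,-2,0,0],[0,0,-2,0,0],[0,0,-1.2,0,0],[0,0,-0.6,0,0],[0,0,0,0,0],[0,0,0,0,0]]'; python3 - <<'E'
from cell import *
import cv2
f=grab_frame("scene");cv2.imwrite("pics/s1.png",cv2.resize(f["color"][180:300,250:430,::-1],(720,480),interpolation=cv2.INTER_CUBIC))
E
```

```text
t: 3.15
ee_pos: [0.516, 0.1537, 0.1259]
tcp_rot: [-0.0, 0.999, 0.036, 0.0]
wrist_force: [0.1, -0.6, -0.2]
opening: -0.0002
grip_force: 0.0
```

View pics/s1.png

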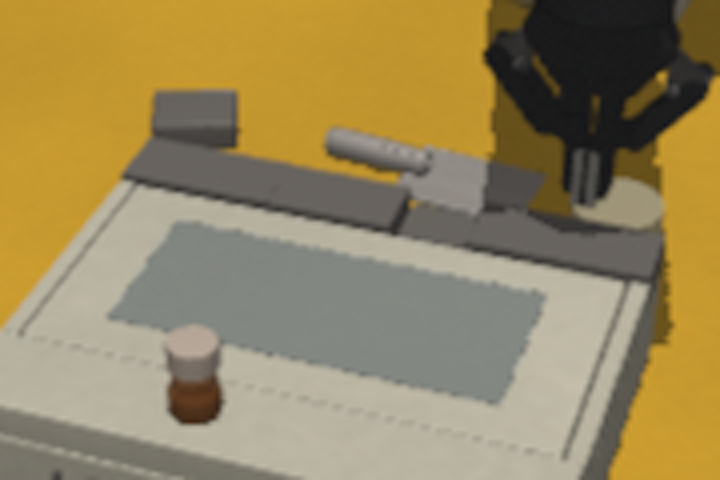

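The hand hovers at the near side of the left end of the trim, with the fingertips at about (588, 195) in the crop. It is about 14 mm short in x and 19 mm short in y, so I'll correct that and then descend slowly.

```bash
python3 -m inch '[[0.4,0.6,0,0,0],[0.5,0.7,0,0,0],[0.5,0.6,0,0,0],[0,0,0,0,0],[0,0,-0.3,0,0],[0,0,-0.3,0,0],[0,0,-0.2,0,0],[0,0,-0.2,0,0],[0,0,-0.1,0,0],[0,0,0,0,0]]'
```

```text
t: 4.2
ee_pos: [0.5295, 0.1726, 0.1141]
tcp_rot: [0.0, 0.999, 0.036, -0.0]
wrist_force: [0.5, 0.0, -0.0]
opening: -0.0002
grip_force: 0.0
```

```bash
python3 -m inch '[[0,0,-0.05,0,0],[0,0,-0.05,0,0],[0,0,-0.05,0,0],[0,0,-0.05,0,0],[0,0,-0.05,0,0],[0,0,-0.05,0,0],[0,0,0,0,0],[0,0,0,0,0],[0,0,0,0,0],[0,0,0,0,0]]'
```

```text
t: 5.2
ee_pos: [0.5296, 0.1727, 0.112]
tcp_rot: [-0.0, 0.999, 0.036, 0.0]
wrist_force: [-2.5, -1.2, 7.9]
opening: -0.0004
grip_force: 4.0
```

Contact at z 0.112 with 8 N, as expected. Now I'll sweep inward along the trim.

```bash
python3 -m inch '[[0.03,-0.4,0,0,0],[0.04,-0.5,0,0,0],[0.04,-0.5,0,0,0],[0.03,-0.5,0,0,0],[0.04,-0.5,0,0,0],[0.03,-0.5,0,0,0],[0.04,-0.5,0,0,0],[0.04,-0.5,0,0,0],[0.03,-0.5,0,0,0],[0.04,-0.5,0,0,0]]'
```

```text
t: 6.2
ee_pos: [0.5341, 0.1241, 0.1121]
tcp_rot: [-0.001, 0.999, 0.035, 0.001]
wrist_force: [-0.7, 4.2, 5.5]
opening: -0.0
grip_force: 2.9
```

Still in touch at y ≈ 81 mm, inside the middle zone.

```bash
python3 -m inch '[[0.04,-0.5,0,0,0],[0.04,-0.5,0,0,0],[0.03,-0.5,0,0,0],[0.04,-0.5,0,0,0],[0.03,-0.4,0,0,0],[0.02,-0.3,0,0,0],[0.02,-0.3,0,0,0],[0.02,-0.3,0,0,0],[0.02,-0.3,0,0,0],[0,0,0,0,0]]'
```

```text
t: 7.2
ee_pos: [0.5353, 0.0871, 0.1109]
tcp_rot: [0.0, 0.999, 0.036, -0.001]
wrist_force: [0.8, -0.2, -0.1]
opening: 0.0001
grip_force: 0.0
```

The force dropped to zero and z sank to 0.1109 at y ≈ 45 mm, so the tips are over the notch, matching the +53 mm edge from the images. I'll move on to its middle and then press.

```bash
python3 -m inch '[[0.03,-0.4,0,0,0],[0.04,-0.5,0,0,0],[0.03,-0.55,0,0,0],[0,0,0,0,0],[0,0,-0.2,0,0],[0,0,-0.2,0,0],[0,0,-0.2,0,0],[0,0,0,0,0],[0,0,0,0,0],[0,0,0,0,0]]'
```

```text
t: 8.2
ee_pos: [0.5368, 0.0733, 0.1053]
tcp_rot: [0.0, 0.999, 0.036, 0.0]
wrist_force: [-0.3, 0.0, -0.6]
opening: 0.0001
grip_force: 0.0
```

```bash
python3 -m inch '[[0,0,-0.15,0,0],[0,0,-0.15,0,0],[0,0,-0.15,0,0],[0,0,-0.15,0,0],[0,0,-0.15,0,0],[0,0,-0.15,0,0],[0,0,-0.1,0,0],[0,0,0,0,0],[0,0,0,0,0],[0,0,0,0,0]]'
```

```text
t: 9.2
ee_pos: [0.537, 0.0733, 0.096]
tcp_rot: [-0.0, 0.999, 0.036, 0.0]
wrist_force: [-3.1, 0.3, 10.9]
opening: 0.0003
grip_force: 5.7
```

The catch is at its stop: z 0.096 is 16 mm below the trim, at 11 N. Now I'll draw clear, up and toward the near side.

```bash
python3 -m inch '[[0,0,0.5,0,0],[0,0,1,0,0],[0,0,2,0,0],[0,0,2,0,0],[-1,0,2,0,0],[-2,0,2,0,0],[-2,0,1,0,0],[-1,0,0.5,0,0],[0,0,0,0,0],[0,0,0,0,0]]'; python3 - <<'E'
from cell import *
import cv2
f=grab_frame("scene");cv2.imwrite("pics/s2.png",cv2.resize(f["color"][130:330,140:440,::-1],(780,520),interpolation=cv2.INTER_CUBIC))
E
```

```text
t: 10.2
ee_pos: [0.4774, 0.0733, 0.2054]
tcp_rot: [-0.0, 0.999, 0.036, 0.0]
wrist_force: [0.3, 0.1, 0.3]
opening: -0.0003
grip_force: 0.0
```

View pics/s2.png

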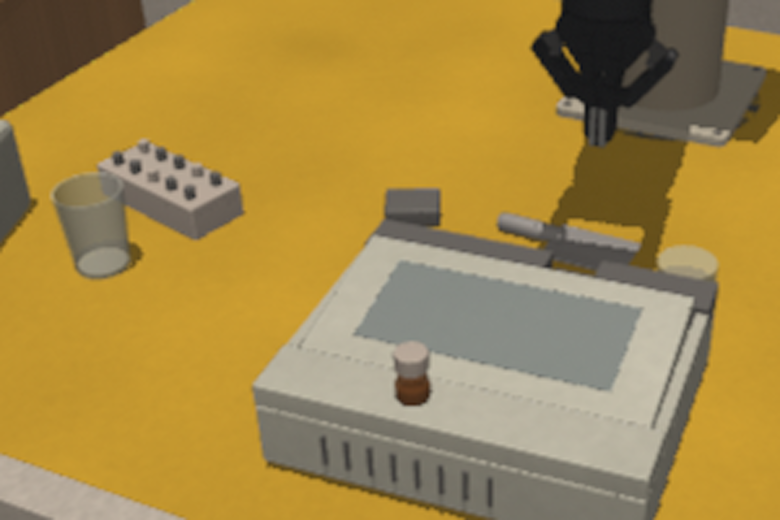

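The lid stands ajar: its near edge, around (540, 260), now hides part of the trim. The vial at (411, 373) and the other things are where they were, and the hand is clear at (600, 130).

```bash
python3 -c "from cell import *;print(sign_off())"
```

```text
the job is handed in; nothing more can be done
None
```

The notch was found by sweeping in from the trim's +y end and the catch was pressed to its stop; the last picture shows the lid ajar, the hand clear and the things in view undisturbed, and the job is handed in (no verdict was returned).

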